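Load a strip carrier and crank the clamping track shut on it

TASK

Lift the strip carrier out of its shallow tray and lay it flat on the bed of the clamping track, lengthways between the two rails and about midway along them, and let go of it. Then grip the loose black sleeve of the track's crank and, keeping the sleeve in the fingers all the way round, wind the crank clockwise (seen from above) until the sprung clamping bar has pushed the carrier square against the fixed rail and you feel it nip: firm, but stop there and do not crush the carrier. Let go of the sleeve so that the carrier stays nipped, and leave the dish, the chip box and the screwdriver where they lie.

Things in the scene. Friction and masses are not known exactly. Their poses are not given: they have to be found in the camera images.
- track: fixed clamping track of a bonding machine: aluminium base plate 230 mm (x) by 375 mm (y), 12 mm thick, with two dark rails along x. Origin at table height under the middle of the bed; y runs across the rails from the crank side (-y) to the fixed rail (+y), z up. The grey gear post carrying the crank is at y = -130 mm; its head is 72 mm high.
- bed_mid (a point): middle of the flat steel bed's top, 30 mm above the table, midway along the rails. The bed is 150 mm (track x) by 200 mm (track y).
- fixed_face (a point): middle of the fixed rail's inner face at bed height, 100 mm (track y) from bed_mid. This rail is 230 mm long, its top 16 mm above the bed.
- jaw: bright steel clamping bar in front of the moving rail, 160 mm along x, 9 mm thick, top 16 mm above the bed. Origin: middle of its clamping face at bed height; axes as the track's. It starts 135 to 153 mm from the fixed face. Its springs yield 1 mm per 15 N of clamping force. 15 to 35 N is a firm nip; below 8 N none; over 40 N it may spring open on release; over 60 N crushes.
- carrier: adjustable strip carrier, aluminium plate 140 mm long (x), 12 mm thick, about 0.5 kg, in a shallow tray (200 by 140 mm, walls 20 mm high). Origin: underside, below the lifting bar's middle; z up. Its +y edge is 34 mm from the origin; the -y edge is a locked steel side bar, 40 to 52 mm from it: set to suit the strip, not reported. Either way round will do in the track.
- lift_bar (a point): middle of the carrier's lifting bar: 80 mm long (carrier x), 14 mm wide (y), 12 mm high, free below except for two posts 30 mm either side; 40 mm above the carrier's underside
- crank_hub (a point): point on the crank's vertical axis, at the top of its hub (102 mm above the table)
- sleeve: loose grip sleeve of the crank: an upright black cylinder, 23 mm in diameter, 72 mm tall, that spins freely on its pin, so that the hand keeps its heading. Origin at the middle of its lower end. The steel crank arm runs right under it; nothing else is near.
- sleeve_mid (a point): middle of the crank's sleeve on its axis, 136 mm above the table and 58 mm from the crank's axis; it goes round with the crank
- crank (a joint): crank angle (rad), growing clockwise seen from above. By rack and pinion it moves the clamping bar 10 mm towards the fixed rail per rad. Closing takes 4.9 to 8.1 rad. Turning takes 4.5 N along the circle at the sleeve (little is felt once the hand stops), and 1.7 N more per 10 N of clamping force. Its friction holds a nip of up to 25 N when let go.
- dish: small round jar with a lid, 64 mm in diameter, 34 mm tall; leave alone. Origin at the centre of its underside.
- chip_box: black chip box, 70 by 70 by 25 mm; leave alone. Origin at the centre of its underside.
- driver: screwdriver lying on the table, 150 mm long along its x; leave alone.
There are look-alikes about, which are no part of the job. Of the things that look like the carrier, take the one that is farthest to the robot's left at the start.

How it is judged:
By the outcome, as a careful person would: the job done as asked, in the order asked, and still so for the second after the job is handed in, with the robot touching nothing.
It also fails if it takes over 72 s, if anything falls off the work surface, if the arm or the gripper's body presses on something with over 40 N, if the wrist force passes 120 N, or if a joint passes its speed limit or range.

ROBOT

A 6-joint arm with a two-finger parallel gripper is mounted at the origin on the work surface. World frame = base frame: x ahead of the robot, y to its left, z up, the work surface at z = 0. Lengths are in m, angles in rad, forces in N, time in s.
With the tool pointing down it reaches from about 0.275 to 0.825 m from the base axis. Payload 5.2 kg.
Tool frame: the origin (TCP) lies on the front face of the gripper's body, between the roots of the fingers; the fingertips stand 84 mm ahead of it and the grasp point (between the pads) lies 65 mm ahead of it (r.grasp_offset is the distance from the TCP to the grasp point, in m); z points along the fingers, y is the line along which they close (so a half turn about z gives the same grasp; the last joint's range is limited). The gripper opens to 93 mm and grips with 3 to 60 N. Pads are 15 mm wide; open, the fingers measure 128 mm over their backs; the gripper's body (75 mm by 188 mm) begins 65 mm behind the grasp point.
Start: joints at [1.052, 0.259, 1.535, -0, 1.348, -0.203], TCP at [0.171, 0.523, 0.303] pointing down, gripper open.
Joint ranges: [-3.14, 3.14], [-0.91, 2.08], [0.19, 2.58], [-1.22, 4.36], [0.22, 2.71], [-3.12, 3.12]. Speed limits (rad/s): [2.57, 2.57, 3.14, 3.14, 3.14, 3.14].

INTERFACE

Orientations are given as a rotation vector (axis times angle).
In Python, from bench import get_obs, viewer, ticket, r gives the robot as it stands. The module is installed in compiled form; this text tells all that it offers.
- The arm moves only by the shell command python3 -m jog 'ROWS' [FORCE]. ROWS is JSON, a list of rows, each a list of 3 entries, a list of its own where there are three numbers: the shift along the tool's x, y, z in cm, then the turn about the tool's z in rad, then the finger opening in cm, from 0 to 9.3. A call has exactly 5 rows; each row shifts and turns the commanded pose from where the row before left it, along the tool's axes as they then stand; what a row does not reach is not made up. A row lasts 1/10 s, in which the tool goes at most 50 mm and 8.59 degrees, less where a joint would pass 70% of its speed; a pose out of reach is approached as far as the arm can. A call is refused whole if a number of a shift passes 5 or a number of a turn 0.15, either way. A call with a gripper value outside its range is refused whole. The fingers move at their own pace and stop on an object; FORCE is the grip in N (left out, the last holds). Time passes only in rows, so rows that do not move let the fingers close, or fill a call up. It gives the time, the measured TCP pose, the force, the opening and the grip force at its end, in the units of the state.
- get_obs(): the state, without advancing time (a new reading comes with each control period).
- viewer.capture(name): name is "scene" or "top" or "wrist"; returns a dict with "img" (480x640x3 uint8, blue, green, red), "camera_matrix" (3x3 intrinsics, pixels), "origin" and "rotation" of the camera in the world; the wrist camera has in their place "tool_from_camera" (4x4, takes a point from camera to tool coordinates, whose origin is the TCP and whose axes are the flange's). Camera axes: x right, y down, z forward; pixel columns grow to the right and rows downward; lengths in m; the calibration is good to about 2 mm. A picture is of the moment at which its call begins: read the wrist's pose just before it. There is no depth.
- ticket.finish_job(): hands the job in; it is judged then, once.
Trained networks look in a picture, given as the dict that the camera call returned (one of the last four; its "shot" number tells which), for a name from the list of things; names that differ only in an ending like _2 or _b are one class to them, and where a whole thing is asked for, a point or a joint stands for the part that bears it (a point fixed in the world has none). Each returns a list of dicts, best first, with "confidence" (0 to 1); they miss things now and then, are a little off and sometimes report something else, mostly with a low value. They report only what shows in the picture. A call takes as long as a camera call. They do not tell look-alikes from the thing itself.
- viewer.trace(query, picture): "region" (480x640 bool, what is visible of it) and "at" ([column, row] in pixels, amid what is visible of it).
- viewer.pinpoint(query, picture): "at" ([column, row] in pixels: a listed point, or the origin of a listed thing).
The state is a dict: "clock": time; "joints": joint angles; "joint_velocities": joint speeds; "tau": joint torques, N m; "tool_pos": TCP position; "eef_rot": TCP orientation; "wrist_force": force on the tool from outside, world axes, zero at the start; "ft_torque": the same for the moment, N m; "grip_width": opening from 0.0 (shut) to 1.0 (fully open); "grasp_force": force on a finger pad.
Only numpy, scipy, OpenCV 4.12 (cv2) and the standard library are available. Lean on these libraries where they do the work, as an engineer would, in place of code of your own. Each camera call takes 0.05 s, during which the arm holds its last target. There are 200 camera calls.

## Working session

There is one attempt and no reset: what is moved stays moved. The work goes in short steps, Python scripts to look and compute and a shell command to move; the robot and the scene stay as the last step left them, time stands still between calls to the robot, and variables do not carry over. Pictures are saved under pics/ and viewed, at most 10 in all, crops included, and the job is handed in when it is done.

```bash
mkdir -p pics; cat > h.py <<'E'
import numpy as np, cv2
from scipy.spatial.transform import Rotation as R
from bench import get_obs, viewer, ticket, r
def cam(p,o=None):
    K=np.array(p["camera_matrix"])
    if "origin" in p: return K,np.array(p["origin"]),np.array(p["rotation"])
    T=np.eye(4);T[:3,:3]=R.from_rotvec(o["eef_rot"]).as_matrix();T[:3,3]=o["tool_pos"]
    T=T@np.array(p["tool_from_camera"]);return K,T[:3,3],T[:3,:3]
def onz(px,z,c):
    K,O,M=c
    d=M@np.linalg.inv(K)@np.array([px[0],px[1],1.]);return O+d*(z-O[2])/d[2]
def proj(P,c):
    K,O,M=c;q=K@(M.T@(np.array(P)-O));return q[:2]/q[2]
E
python3 - <<'E'
from h import *
o=get_obs();print({k:np.round(v,3) for k,v in o.items()})
Z=dict(bed_mid=.03,fixed_face=.03,jaw=.03,carrier=.0,lift_bar=.04,crank_hub=.102,sleeve_mid=.136,sleeve=.1,track=0,dish=0,chip_box=0,driver=0)
for n in("scene","top"):
    p=viewer.capture(n);c=cam(p);cv2.imwrite(f"pics/{n}.png",p["img"]);print(n,c[1].round(3))
    for k,z in Z.items():
        for d in viewer.pinpoint(k,p)[:4]: print(k,round(d["confidence"],2),np.round(d["at"]),onz(d["at"],z,c).round(4))
E
```

```text
{'clock': np.float64(0.0), 'joints': array([ 1.052,  0.259,  1.536, -0.   ,  1.348, -0.203]), 'joint_velocities': array([ 0.001,  0.001,  0.001,  0.001,  0.001, -0.   ]), 'tau': array([-1.0000e-03, -4.3732e+01, -2.8400e+01,  7.2000e-02,  4.1000e-02,
       -0.0000e+00]), 'tool_pos': array([0.171, 0.522, 0.302]), 'eef_rot': array([-4.940e-01, -3.102e+00,  3.000e-03]), 'wrist_force': array([ 0.255,  0.994, -0.315]), 'ft_torque': array([ 0.06 ,  0.03 , -0.009]), 'grasp_force': np.float64(0.0), 'grip_width': np.float64(0.996)}
scene [0.906 0.592 1.068]Traceback (most recent call last):
  File "<stdin>", line 7, in <module>
  File "h.py", line 11, in onz
    d=M@np.linalg.inv(K)@np.array([px[0],px[1],1.]);return O+d*(z-O[2])/d[2]
                                                                        ~^^^
IndexError: invalid index to scalar variable.
```

```bash
sed -i 's/,np.array(p\["rotation"\])/,rot(p["rotation"])/' h.py; cat >> h.py <<'E'
def rot(a):
    a=np.array(a);return a if a.shape==(3,3) else R.from_rotvec(a).as_matrix()
E
python3 - <<'E'
from h import *
Z=dict(bed_mid=.03,fixed_face=.03,jaw=.03,carrier=.0,lift_bar=.04,crank_hub=.102,sleeve_mid=.136,sleeve=.1,track=0,dish=0,chip_box=0,driver=0)
for n in("scene","top"):
    p=viewer.capture(n);c=cam(p);cv2.imwrite(f"pics/{n}.png",p["img"]);print(n,c[1].round(3),p["rotation"])
    for k,z in Z.items():
        for d in viewer.pinpoint(k,p)[:4]: print(k,round(d["confidence"],2),np.round(d["at"]),onz(d["at"],z,c).round(4))
E
```

```text
scene [0.906 0.592 1.068] [-0.71315226 -2.73092917  0.90465612]
bed_mid 0.91 [325. 258.] [ 0.506  -0.0176  0.03  ]
fixed_face 0.66 [346. 291.] [0.5113 0.0888 0.03  ]
jaw 0.81 [316. 244.] [ 0.5059 -0.0649  0.03  ]
carrier 0.98 [204. 300.] [ 0.8084 -0.0695  0.    ]
carrier 0.94 [409. 379.] [0.4976 0.3289 0.    ]
carrier 0.57 [465. 297.] [0.2573 0.2267 0.    ]
lift_bar 0.92 [470. 288.] [0.2545 0.2271 0.04  ]
lift_bar 0.86 [414. 373.] [0.4953 0.3338 0.04  ]
lift_bar 0.61 [201. 289.] [ 0.8082 -0.0754  0.04  ]
crank_hub 0.6 [302. 205.] [ 0.5016 -0.142   0.102 ]
crank_hub 0.51 [304. 188.] [ 0.4701 -0.1887  0.102 ]
sleeve_mid 0.76 [308. 176.] [ 0.4581 -0.1924  0.136 ]
sleeve 0.73 [415. 374.] [0.5191 0.3504 0.1   ]
sleeve 0.56 [306. 188.] [ 0.4664 -0.1868  0.1   ]
track 0.62 [325. 264.] [ 0.5045 -0.0205  0.    ]
dish 0.93 [249. 334.] [0.7536 0.0633 0.    ]
chip_box 0.72 [270. 157.] [ 0.4542 -0.4282  0.    ]
driver 0.57 [306. 404.] [0.7183 0.2681 0.    ]
top [ 0.415 -0.03   1.447] [-2.19514142  2.15919894 -0.10593483]
bed_mid 0.6 [318. 256.] [ 0.4988 -0.0189  0.03  ]
bed_mid 0.59 [317. 255.] [
[... 325 characters left out ...]
arrier 0.69 [343. 144.] [ 0.8038 -0.0795  0.    ]
lift_bar 0.72 [216. 352.] [0.2524 0.2327 0.04  ]
lift_bar 0.64 [179. 256.] [0.4939 0.3358 0.04  ]
lift_bar 0.62 [341. 134.] [ 0.8183 -0.0739  0.04  ]
crank_hub 0.75 [372. 257.] [ 0.4941 -0.1507  0.102 ]
sleeve_mid 0.74 [337. 256.] [ 0.4943 -0.0654  0.136 ]
sleeve_mid 0.46 [391. 269.] [ 0.4648 -0.1943  0.136 ]
sleeve 0.62 [392. 269.] [ 0.4656 -0.1993  0.1   ]
track 0.74 [318. 256.] [ 0.5027 -0.0168  0.    ]
dish 0.59 [288. 158.] [0.7606 0.066  0.    ]
dish 0.16 [277. 253.] [0.5085 0.0908 0.    ]
chip_box 0.62 [476. 274.] [ 0.4615 -0.4322  0.    ]
chip_box 0.43 [392. 270.] [ 0.4665 -0.2134  0.    ]
driver 0.75 [211. 176.] [0.7104 0.2709 0.    ]
```

View pics/scene.png

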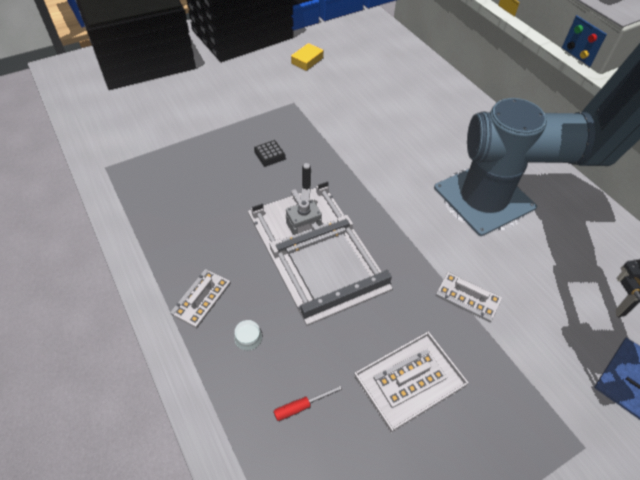

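View pics/top.png

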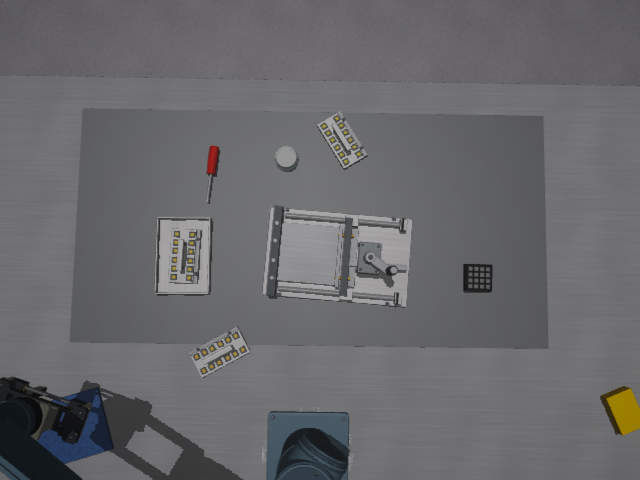

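```bash
python3 -m jog '[[[-3.6,-0.8,0],0,9.3],[[-3.7,-0.8,0],0,9.3],[[-3.7,-0.8,0],0,9.3],[[-3.7,-0.8,0],0,9.3],[[-3.7,-0.8,0],0,9.3]]' 40; python3 -m jog '[[[-3.7,-0.8,0],0,9.3],[[-3.7,-0.8,0],0,9.3],[[-3.7,-0.8,0],0,9.3],[[-3.7,-0.8,0],-0.13,9.3],[[-3.6,-0.8,0],-0.13,9.3]]'
cat >> h.py <<'E'
def rect(reg,z,c):
    m=reg.astype(np.uint8); cs,_=cv2.findContours(m,0,1); k=max(cs,key=cv2.contourArea)[:,0]
    P=np.array([onz(q,z,c)[:2] for q in k]); (cx,cy),(w,h),a=cv2.minAreaRect((P*1000).astype(np.float32))
    return (round(cx,1),round(cy,1)),(round(w,1),round(h,1)),round(a,2)
def tooldelta(o,dw):
    return R.from_rotvec(o["eef_rot"]).as_matrix().T@np.array(dw)*100
def yaw(o): 
    M=R.from_rotvec(o["eef_rot"]).as_matrix(); return np.arctan2(M[1,1],M[0,1])
E
python3 - <<'E'
from h import *
o=get_obs();p=viewer.capture("wrist");c=cam(p,o);cv2.imwrite("pics/w1.png",p["img"])
print(o["clock"],o["tool_pos"],"tool y at",yaw(o),"cam",c[1])
for k,z in (("carrier",.002),("lift_bar",.042)):
    for d in viewer.pinpoint(k,p)[:2]: print(k,d["confidence"],d["at"],onz(d["at"],z,c))
for d in viewer.trace("carrier",p)[:2]: print(d["confidence"],d["at"],rect(d["region"],.014,c))
p=viewer.capture("top");c=cam(p)
for k,z in (("track",.012),("jaw",.046),("crank",.102),("chip_box",.025),("sleeve",.15)):
    for d in viewer.trace(k,p)[:2]: print(k,d["confidence"],np.round(d["at"]),rect(d["region"],z,c))
E
```

```text
clock: 1.9
tool_pos: [0.3344, 0.4268, 0.3029]
eef_rot: [0.494, 3.102, 0.0]
wrist_force: [0.4, 0.8, -0.5]
grip_width: 0.997
grasp_force: 0.0
clock: 2.4
tool_pos: [0.4991, 0.3355, 0.3029]
eef_rot: [0.08, 3.141, -0.0]
wrist_force: [-0.1, 0.8, 0.6]
grip_width: 0.997
grasp_force: 0.0
2.4 [0.49914473 0.33548651 0.30288326] tool y at 1.519666439258599 cam [0.42238109 0.33787425 0.38699216]
carrier 0.98 [312.1, 213.6] [0.5013475 0.3299725 0.002    ]
lift_bar 0.94 [312.4, 218.0] [0.49727246 0.3308504  0.042     ]
0.98 [307.0, 207.4] ((496.8, 326.2), (77.1, 142.5), 88.0)
0.71 [143.6, 7.5] ((312.2, 195.7), (34.4, 13.8), 87.1)
track 0.75 [336. 258.] ((502.7, -68.7), (375.8, 237.3), 85.64)
track 0.23 [288. 162.] ((757.7, 69.7), (62.0, 61.0), 1.03)
jaw 0.51 [336. 250.] ((493.3, -69.4), (9.1, 110.0), 85.12)
crank 0.6 [378. 266.] ((478.0, -171.6), (87.2, 28.5), 60.22)
chip_box 0.56 [475. 275.] ((452.1, -427.7), (78.6, 70.8), 86.55)
sleeve 0.56 [339. 256.] ((493.7, -67.2), (9.2, 146.7), 85.76)
```

View pics/w1.png

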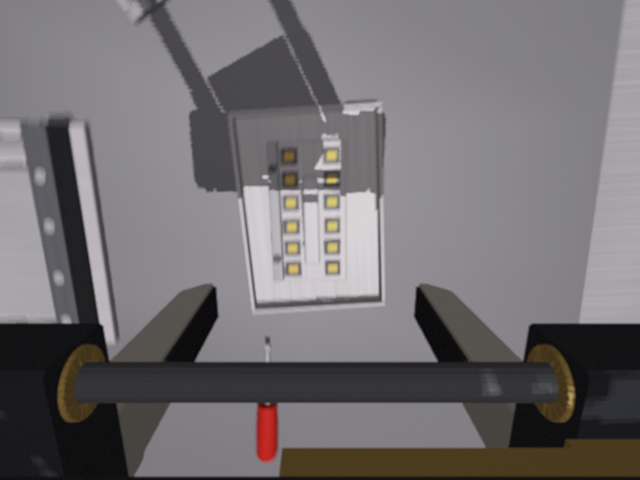

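```bash
python3 -m jog '[[[0.2,-0.4,2.5],-0.016,5],[[0,0,3],0,5],[[0,0,3],0,5],[[0,0,1.5],0,5],[[0,0,0],0,5]]'
cat > look.py <<'E'
from h import *
import sys
o=get_obs();p=viewer.capture("wrist");c=cam(p,o);cv2.imwrite(sys.argv[1],p["img"])
print(o["clock"],o["tool_pos"].round(4),"tool y at",np.degrees(yaw(o)).round(2))
for a in sys.argv[2:]:
    k,z=a.split(":");z=float(z)
    for d in viewer.pinpoint(k,p)[:2]: print("pin",k,round(d["confidence"],2),np.round(d["at"]),onz(d["at"],z,c).round(4))
    if k in("carrier","jaw","track","sleeve","crank"):
        for d in viewer.trace(k,p)[:2]: print("trace",k,round(d["confidence"],2),np.round(d["at"]),rect(d["region"],z,c))
E
python3 look.py pics/w2.png carrier:.002 carrier:.014 lift_bar:.042
```

```text
clock: 3.4
tool_pos: [0.4938, 0.3327, 0.2003]
eef_rot: [-0.061, -3.136, 0.003]
wrist_force: [-0.2, -0.1, 0.4]
grip_width: 0.621
grasp_force: 0.0
3.4 [0.4938 0.3327 0.2003] tool y at 87.76
pin carrier 0.59 [314. 248.] [0.501  0.3287 0.002 ]
trace carrier 0.69 [308. 240.] ((500.5, 326.0), (80.3, 148.7), 87.61)
pin carrier 0.59 [314. 248.] [0.4975 0.3289 0.014 ]
trace carrier 0.69 [308. 240.] ((497.0, 326.4), (76.9, 142.4), 87.61)
pin lift_bar 0.62 [313. 261.] [0.4985 0.329  0.042 ]
pin lift_bar 0.33 [312. 244.] [0.4863 0.3288 0.042 ]
```

```bash
python3 -m jog '[[[-0.4,-0.25,2.5],0,4],[[0,0,2.5],0,4],[[0,0,2],0,4],[[0,0,1.5],0,4],[[0,0,0.8],0,4]]'
python3 -m jog '[[[0,0,0],0,0],[[0,0,0],0,0],[[0,0,0],0,0],[[0,0,0],0,0],[[0,0,0],0,0]]' 40
```

```text
clock: 4.2
tool_pos: [0.4994, 0.3301, 0.1091]
eef_rot: [-0.063, -3.14, 0.0]
wrist_force: [-0.0, -0.8, 0.3]
grip_width: 0.431
grasp_force: 0.0
clock: 4.7
tool_pos: [0.5002, 0.3308, 0.1109]
eef_rot: [0.063, 3.139, 0.002]
wrist_force: [0.3, 1.4, 3.8]
grip_width: 0.147
grasp_force: 40.0
```

```bash
python3 -m jog '[[[0,0,-0.5],0,0],[[0,0,-2],0,0],[[0,0,-4],0,0],[[0,0,-4],0,0],[[0,0,-3],0,0]]'; python3 -m jog '[[[-0.2,-4.5,-1],0,0],[[0,-4.5,0],0,0],[[0,-4.5,0],0,0],[[0,-4.5,0],0,0],[[0,-4.5,0],0,0]]'
python3 look.py pics/w3.png bed_mid:.03 fixed_face:.03 jaw:.03 jaw:.046 crank_hub:.102 carrier:.2
```

```text
clock: 5.2
tool_pos: [0.4995, 0.33, 0.2468]
eef_rot: [0.062, 3.141, -0.0]
wrist_force: [0.7, -0.0, -3.9]
grip_width: 0.142
grasp_force: 40.0
clock: 5.7
tool_pos: [0.4915, 0.1036, 0.2544]
eef_rot: [-0.062, -3.139, 0.001]
wrist_force: [0.3, -0.2, -3.1]
grip_width: 0.146
grasp_force: 40.0
5.7 [0.4915 0.1036 0.2544] tool y at 87.75
pin bed_mid 0.81 [170. 254.] [ 0.508  -0.0218  0.03  ]
pin jaw 0.63 [110. 249.] [ 0.5015 -0.0721  0.03  ]
trace jaw 0.74 [ 99. 242.] ((505.4, -80.7), (18.1, 169.8), 85.88)
pin jaw 0.63 [110. 249.] [ 0.497 -0.063  0.046]
trace jaw 0.74 [ 99. 242.] ((500.7, -71.1), (17.1, 161.0), 85.88)
pin carrier 0.74 [314. 278.] [0.4686 0.1022 0.2   ]
trace carrier 0.93 [306. 225.] ((460.6, 100.5), (58.8, 88.5), 87.58)
```

View pics/w3.png

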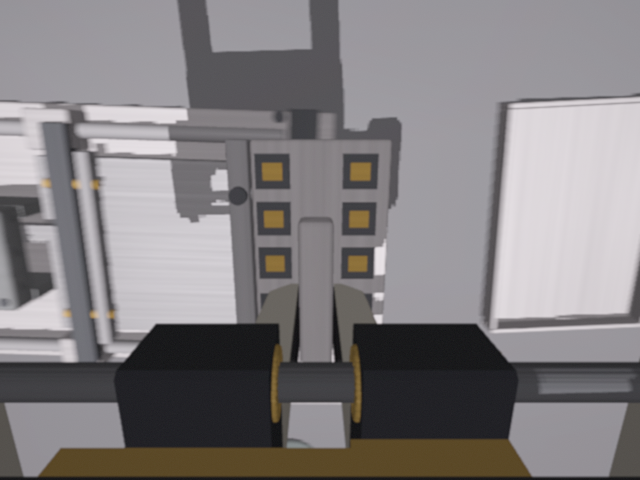

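```bash
python3 - <<'E'
from h import *
im=cv2.imread("pics/top.png")[195:315,255:415];cv2.imwrite("pics/topc.png",cv2.resize(im,None,fx=5,fy=5,interpolation=cv2.INTER_CUBIC))
o=get_obs();print(o["tool_pos"])
p=viewer.capture("wrist");c=cam(p,o)
for q in((285,112),(335,112),(290,137),(335,137),(100,148),(92,358)):print(q,onz(q,.046,c).round(4))
E
```

```text
[0.49244916 0.10647076 0.25459847]
(285, 112) [0.4001 0.086  0.046 ]
(335, 112) [0.4014 0.1222 0.046 ]
(290, 137) [0.4176 0.0887 0.046 ]
(335, 137) [0.4189 0.1218 0.046 ]
(100, 148) [ 0.4203 -0.0528  0.046 ]
(92, 358) [ 0.5963 -0.0938  0.046 ]
```

View pics/topc.png

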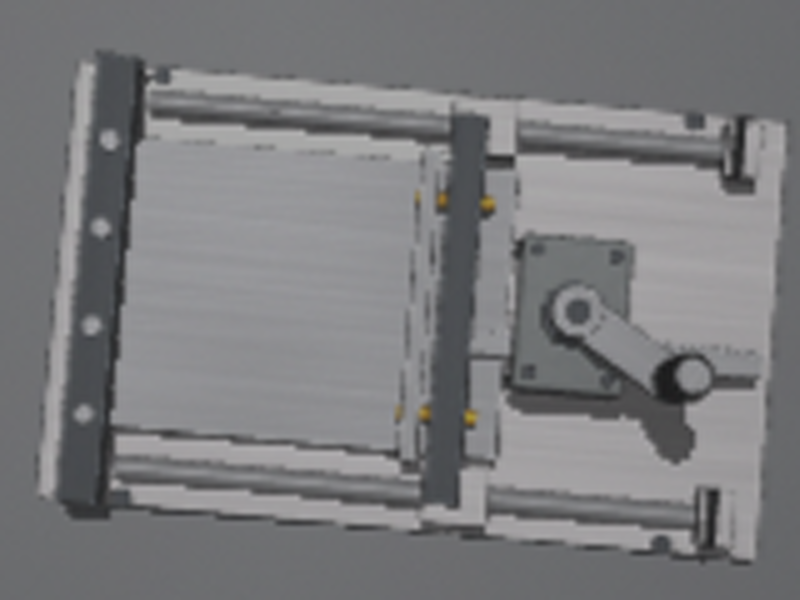

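```bash
python3 - <<'E'
from h import *
p=viewer.capture("top");c=cam(p)
f=lambda x,y,z:onz((255+(x-2)/5,195+(y-2)/5),z,c).round(4)
for n,a,b,z in(("ff",(143,60),(105,512),.046),("jaw",(424,150),(402,465),.046),("bedL",(138,137),(110,428),.03),("hub/sleeve",(578,308),(692,373),.102)):
    A,B=f(*a,z),f(*b,z); d=A-B;print(n,A,B,"mid",(A+B)/2,"deg",np.degrees(np.arctan2(-d[0],d[1])).round(2),"y-dir",np.degrees(np.arctan2(d[0],-d[1])).round(2), np.linalg.norm(d))
print("sleeve top",f(692,373,.172))
E
```

```text
ff [0.624  0.0729 0.046 ] [0.3932 0.0867 0.046 ] mid [0.5086 0.0798 0.046 ] deg -93.42 y-dir 86.58 0.23121219691011113
jaw [ 0.58   -0.0718  0.046 ] [ 0.4193 -0.0629  0.046 ] mid [ 0.49965 -0.06735  0.046  ] deg -93.17 y-dir 86.83 0.16094626432446324
bedL [0.5861 0.0758 0.03  ] [0.4358 0.0866 0.03  ] mid [0.51095 0.0812  0.03   ] deg -94.11 y-dir 85.89 0.15068752436748034
hub/sleeve [ 0.4969 -0.1465  0.102 ] [ 0.4661 -0.2024  0.102 ] mid [ 0.4815  -0.17445  0.102  ] deg -28.85 y-dir 151.15 0.06382358498235585
sleeve top [ 0.4635 -0.1935  0.172 ]
```

```bash
python3 -m jog '[[[-0.9,-2,0],0.027,0],[[-0.9,-2.5,0],0,0],[[0,-2,0],0,0],[[0,-1.2,0],0,0],[[0,0,0],0,0]]'; python3 - <<'E'
from h import *
o=get_obs();print(o["tool_pos"],np.degrees(yaw(o)))
p=viewer.capture("wrist");o=get_obs();print(o["tool_pos"],o["clock"]);print(tooldelta(o,np.array([.507,.0286,o["tool_pos"][2]])-o["tool_pos"]))
E
```

```text
clock: 6.8
tool_pos: [0.5059, 0.0267, 0.2546]
eef_rot: [-0.107, -3.139, 0.0]
wrist_force: [-0.8, -0.4, -3.7]
grip_width: 0.145
grasp_force: 40.0
[0.50594656 0.02666879 0.25464789] 86.08913076274699
[0.50588529 0.02752723 0.25469238] 6.85
[-1.03930935e-01  1.14597101e-01  2.96908923e-05]
```

```bash
python3 -m jog '[[[0,0,3],0,0],[[0,0,3],0,0],[[0,0,2.5],0,0],[[0,0,1.5],0,0],[[0,0,0.8],0,0]]'; python3 -m jog '[[[0,0,0.2],0,0],[[0,0,0.2],0,0],[[0,0,0],0,0],[[0,0,0],0,0],[[0,0,0],0,0]]'
```

```text
clock: 7.35
tool_pos: [0.5052, 0.0287, 0.1453]
eef_rot: [-0.103, -3.137, -0.001]
wrist_force: [0.6, 0.1, -2.8]
grip_width: 0.143
grasp_force: 40.0
clock: 7.85
tool_pos: [0.5064, 0.0274, 0.1434]
eef_rot: [0.105, 3.139, -0.0]
wrist_force: [-0.1, 1.1, -4.2]
grip_width: 0.146
grasp_force: 40.0
```

```bash
for i in 1; do python3 -m jog '[[[0,0,0.1],0,0],[[0,0,0.1],0,0],[[0,0,0.1],0,0],[[0,0,0],0,0],[[0,0,0],0,0]]'; python3 -m jog '[[[0,0,0.1],0,0],[[0,0,0],0,0],[[0,0,0.1],0,0],[[0,0,0],0,0],[[0,0,0],0,0]]';done
```

```text
clock: 8.35
tool_pos: [0.506, 0.0275, 0.1397]
eef_rot: [-0.105, -3.14, -0.0]
wrist_force: [0.3, 0.5, -4.3]
grip_width: 0.146
grasp_force: 40.0
clock: 8.85
tool_pos: [0.506, 0.0275, 0.1377]
eef_rot: [-0.105, -3.14, 0.0]
wrist_force: [0.1, 0.5, -4.8]
grip_width: 0.146
grasp_force: 40.0
```

```bash
python3 -m jog '[[[0,0,0.1],0,0],[[0,0,0],0,0],[[0,0,0],0,0],[[0,0,0],0,0],[[0,0,0],0,0]]'; python3 -m jog '[[[0,0,0.1],0,0],[[0,0,0],0,0],[[0,0,0],0,0],[[0,0,0],0,0],[[0,0,0],0,0]]'
```

```text
clock: 9.35
tool_pos: [0.5061, 0.0275, 0.1369]
eef_rot: [0.105, 3.14, -0.0]
wrist_force: [-1.5, 0.3, 0.4]
grip_width: 0.147
grasp_force: 40.0
clock: 9.85
tool_pos: [0.5061, 0.0275, 0.1369]
eef_rot: [0.105, 3.139, -0.0]
wrist_force: [-3.8, -0.2, 9.4]
grip_width: 0.144
grasp_force: 40.0
```

```bash
python3 -m jog '[[[0,0,-0.1],0,3.5],[[0,0,0],0,3.5],[[0,0,0],0,3.5],[[0,0,0],0,3.5],[[0,0,0],0,3.5]]'; python3 -m jog '[[[0,0,-1],0,3.5],[[0,0,-3],0,3.5],[[0,0,-4],0,3.5],[[0,0,-4],0,3.5],[[0,0,-1],0,3.5]]'; python3 look.py pics/w4.png jaw:.046 carrier:.042 lift_bar:.07
```

```text
clock: 10.35
tool_pos: [0.506, 0.0275, 0.1366]
eef_rot: [-0.105, -3.14, -0.0]
wrist_force: [-0.1, -0.3, -0.4]
grip_width: 0.375
grasp_force: 0.0
clock: 10.85
tool_pos: [0.5079, 0.0273, 0.2721]
eef_rot: [0.104, 3.131, -0.002]
wrist_force: [0.6, -0.3, 0.0]
grip_width: 0.377
grasp_force: 0.0
10.85 [0.5079 0.0273 0.2721] tool y at 86.18
pin jaw 0.82 [205. 226.] [ 0.501  -0.0666  0.046 ]
pin jaw 0.65 [269. 214.] [ 0.495  -0.0122  0.046 ]
trace jaw 0.83 [196. 218.] ((500.7, -72.1), (12.9, 160.3), 85.9)
pin carrier 0.88 [312. 216.] [0.4998 0.023  0.042 ]
trace carrier 0.96 [310. 212.] ((501.7, 22.3), (76.8, 141.0), 86.25)
trace carrier 0.39 [ 47. 229.] ((497.6, -204.9), (83.1, 42.9), 60.59)
pin lift_bar 0.81 [318. 228.] [0.5029 0.0272 0.07  ]
```

View pics/w4.png

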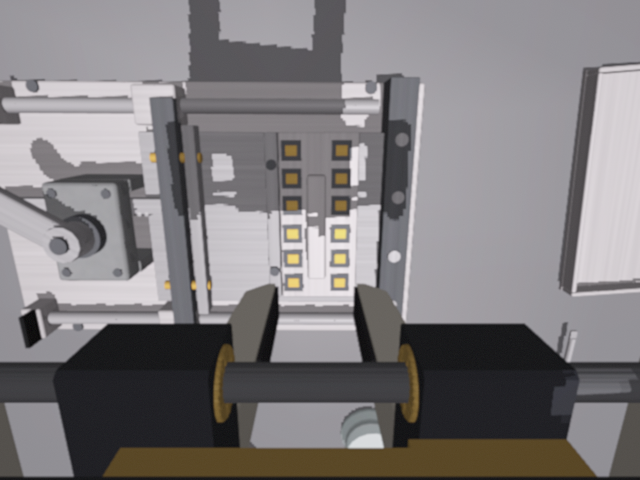

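```bash
python3 -m jog '[[[0.3,-3,-1.5],0,6],[[0.5,-4,-0.5],0,6],[[0.5,-4,0],0,6],[[0.5,-4,0],0,6],[[0.5,-4,0],0,6]]';python3 -m jog '[[[0.5,-2.5,0],0,6],[[0.2,-1,0],0,6],[[0,0,0],0,6],[[0,0,0],0,6],[[0,0,0],0,6]]'; python3 look.py pics/w5.png sleeve:.1 sleeve:.172 sleeve_mid:.136 crank_hub:.102
```

```text
clock: 11.65
tool_pos: [0.4694, -0.1616, 0.2851]
eef_rot: [-0.104, -3.137, -0.002]
wrist_force: [0.2, -0.8, 0.6]
grip_width: 0.645
grasp_force: 0.0
clock: 12.15
tool_pos: [0.4613, -0.1936, 0.2865]
eef_rot: [-0.103, -3.139, -0.001]
wrist_force: [-0.0, 0.6, -1.1]
grip_width: 0.648
grasp_force: 0.0
12.15 [ 0.4613 -0.1936  0.2865] tool y at 86.26
pin sleeve 0.81 [312. 242.] [ 0.4615 -0.1978  0.1   ]
trace sleeve 0.89 [314. 253.] ((475.1, -197.5), (29.4, 46.1), 85.4)
pin sleeve 0.81 [312. 242.] [ 0.441  -0.1958  0.172 ]
trace sleeve 0.89 [314. 253.] ((451.0, -195.5), (21.6, 33.9), 85.4)
pin sleeve_mid 0.6 [314. 261.] [ 0.4638 -0.1964  0.136 ]
pin crank_hub 0.86 [381. 287.] [ 0.4988 -0.148   0.102 ]
```

View pics/w5.png

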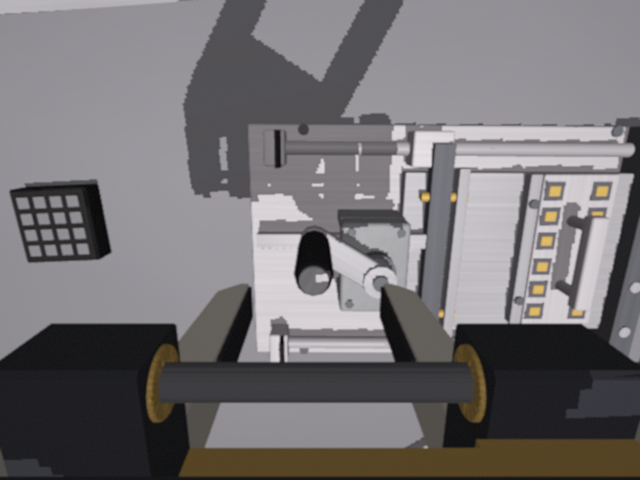

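```bash
python3 -m jog '[[[-0.2,-0.3,2],0,5],[[0,0,2],0,5],[[0,0,2],0,5],[[0,0,1.6],0,5],[[0,0,0.7],0,5]]';python3 -m jog '[[[0,0,0],0,0],[[0,0,0],0,0],[[0,0,0],0,0],[[0,0,0],0,0],[[0,0,0],0,0]]' 35
python3 - <<'E'
from h import *
for i in range(3):
    o=get_obs();print(o["tool_pos"].round(4),o["wrist_force"].round(1));viewer.capture("wrist")
E
```

```text
clock: 13.0
tool_pos: [0.4623, -0.1976, 0.2023]
eef_rot: [-0.105, -3.138, -0.002]
wrist_force: [0.5, 0.7, -0.8]
grip_width: 0.541
grasp_force: 0.0
clock: 13.5
tool_pos: [0.4632, -0.1966, 0.2046]
eef_rot: [0.105, 3.139, 0.004]
wrist_force: [0.8, 6.9, 3.2]
grip_width: 0.242
grasp_force: 35.0
[ 0.4632 -0.1966  0.2046] [0.8 6.9 3.2]
[ 0.4632 -0.1966  0.2046] [1.6 6.6 3.5]
[ 0.4632 -0.1966  0.2046] [1.4 7.  2.9]
```

```bash
cat > plan.py <<'E'
# usage: plan.py hubx huby cmdx cmdy step ncalls : prints rows (tool x,y cm) and commanded end point (mm->m)
from h import *
import sys
hx,hy,cx,cy,st=map(float,sys.argv[1:6]);n=int(sys.argv[6]);h=np.array([hx,hy]);c=np.array([cx,cy]);o=get_obs()
M=R.from_rotvec(o["eef_rot"]).as_matrix()[:2,:2]
print("meas",o["tool_pos"].round(4),"F",o["wrist_force"].round(1),"yaw",np.degrees(yaw(o)).round(2))
m=o["tool_pos"][:2]-h;th=np.arctan2(m[1],m[0]);print("theta",th.round(4),"r",np.linalg.norm(m).round(4))
for i in range(n):
    L=[]
    for j in range(5):
        th-=st;t=h+.058*np.array([np.cos(th),np.sin(th)]);d=np.round(M.T@(t-c)*100,2);c=c+M@d/100;L.append(d.tolist())
    print(L,"-> cmd",c.round(4),"theta",round(th,3))
E
python3 plan.py .4961 -.1486 .4631 -.1973 .2 2
```

```text
meas [ 0.4632 -0.1966  0.2046] F [1.1 6.2 3.8] yaw 86.17
theta -2.1713 r 0.0582
[[0.92, 0.77], [0.77, 0.86], [0.6, 0.99], [0.38, 1.1], [0.16, 1.14]] -> cmd [ 0.4381 -0.1469] theta -3.171
[[-0.07, 1.16], [-0.3, 1.12], [-0.52, 1.03], [-0.71, 0.92], [-0.88, 0.75]] -> cmd [ 0.4662 -0.0989] theta -4.171
```

```bash
python3 -m jog '[[[0.92,0.77,0],0,0],[[0.77,0.86,0],0,0],[[0.6,1.0,0],0,0],[[0.38,1.1,0],0,0],[[0.16,1.14,0],0,0]]'
python3 plan.py .4961 -.1486 .4381 -.1469 .2 1
```

```text
clock: 14.15
tool_pos: [0.437, -0.1475, 0.2046]
eef_rot: [-0.105, -3.14, 0.003]
wrist_force: [0.1, -4.0, 3.7]
grip_width: 0.244
grasp_force: 35.0
meas [ 0.437  -0.1475  0.2046] F [ 0.1 -4.   3.7] yaw 86.18
theta 3.1234 r 0.0591
[[-0.06, 1.09], [-0.29, 1.12], [-0.51, 1.05], [-0.7, 0.92], [-0.87, 0.76]] -> cmd [ 0.4656 -0.0992] theta 2.123
```

```bash
python3 -m jog '[[[-0.07,1.16,0],0,0],[[-0.3,1.12,0],0,0],[[-0.52,1.03,0],0,0],[[-0.71,0.92,0],0,0],[[-0.88,0.75,0],0,0]]'
python3 plan.py .4955 -.1483 .4662 -.0989 .2 1
```

```text
clock: 14.65
tool_pos: [0.4644, -0.0984, 0.2046]
eef_rot: [-0.104, -3.137, 0.0]
wrist_force: [-4.8, -2.6, 9.0]
grip_width: 0.246
grasp_force: 35.0
meas [ 0.4644 -0.0984  0.2046] F [-4.8 -2.6  9. ] yaw 86.21
theta 2.1279 r 0.0588
[[-0.87, 0.55], [-1.1, 0.37], [-1.14, 0.14], [-1.16, -0.09], [-1.11, -0.31]] -> cmd [ 0.5203 -0.0959] theta 1.128
```

```bash
python3 plan.py .4949 -.1475 .4662 -.0989 .22 2
```

```text
meas [ 0.4644 -0.0984  0.2046] F [-4.8 -2.6  9. ] yaw 86.21
theta 2.1265 r 0.0578
[[-0.92, 0.68], [-1.22, 0.36], [-1.27, 0.1], [-1.26, -0.19], [-1.18, -0.46]] -> cmd [ 0.5249 -0.0979] theta 1.026
[[-1.06, -0.71], [-0.88, -0.92], [-0.66, -1.09], [-0.4, -1.21], [-0.14, -1.26]] -> cmd [ 0.5528 -0.1517] theta -0.074
```

```bash
python3 -m jog '[[[-0.92,0.68,-0.05],0,0],[[-1.22,0.36,-0.05],0,0],[[-1.27,0.1,0],0,0],[[-1.26,-0.19,0],0,0],[[-1.18,-0.46,0],0,0]]'
python3 -m jog '[[[-1.06,-0.71,0],0,0],[[-0.88,-0.92,0],0,0],[[-0.66,-1.1,0],0,0],[[-0.4,-1.2,0],0,0],[[-0.14,-1.26,0],0,0]]'
python3 plan.py .4949 -.1475 .5528 -.1517 .22 2
```

```text
clock: 15.15
tool_pos: [0.5233, -0.0969, 0.2047]
eef_rot: [-0.104, -3.136, -0.003]
wrist_force: [-5.6, 1.2, 3.7]
grip_width: 0.242
grasp_force: 35.0
clock: 15.65
tool_pos: [0.5528, -0.1525, 0.2047]
eef_rot: [0.104, 3.14, 0.002]
wrist_force: [-1.5, 4.9, 2.7]
grip_width: 0.242
grasp_force: 35.0
meas [ 0.5528 -0.1525  0.2047] F [-1.5  4.9  2.7] yaw 86.19
theta -0.086 r 0.0581
[[0.17, -1.34], [0.44, -1.2], [0.68, -1.07], [0.91, -0.9], [1.08, -0.68]] -> cmd [ 0.5166 -0.2013] theta -1.186
[[1.2, -0.42], [1.26, -0.16], [1.27, 0.13], [1.21, 0.4], [1.09, 0.65]] -> cmd [ 0.4569 -0.1913] theta -2.286
```

```bash
python3 -m jog '[[[0.17,-1.34,0],0,0],[[0.44,-1.2,0],0,0],[[0.68,-1.07,0],0,0],[[0.91,-0.9,0],0,0],[[1.08,-0.68,0],0,0]]'
python3 -m jog '[[[1.2,-0.42,0],0,0],[[1.26,-0.16,0],0,0],[[1.27,0.13,0],0,0],[[1.21,0.4,0],0,0],[[0,0,0],0,0]]'
python3 plan.py .4949 -.1475 .4621 -.1966 .1 2; python3 - <<'E'
from h import *
M=R.from_rotvec(get_obs()["eef_rot"]).as_matrix()[:2,:2]
print(np.array([.5166,-.2013])+M@np.array([1.2+1.26+1.27+1.21,-.42-.16+.13+.4])/100)
p=viewer.capture("top");c=cam(p);cv2.imwrite("pics/top2.png",cv2.resize(p["img"][195:315,255:415],None,fx=5,fy=5,interpolation=cv2.INTER_CUBIC))
E
```

```text
clock: 16.15
tool_pos: [0.5156, -0.2021, 0.2046]
eef_rot: [0.106, 3.14, 0.004]
wrist_force: [1.5, 10.1, 3.6]
grip_width: 0.241
grasp_force: 35.0
clock: 16.65
tool_pos: [0.4661, -0.1984, 0.2046]
eef_rot: [0.107, 3.139, 0.004]
wrist_force: [3.2, 8.1, 1.7]
grip_width: 0.244
grasp_force: 35.0
meas [ 0.4661 -0.1984  0.2046] F [3.2 8.1 1.7] yaw 86.11
theta -2.0855 r 0.0584
[[0.08, 0.17], [0.48, 0.32], [0.44, 0.37], [0.41, 0.42], [0.36, 0.45]] -> cmd [ 0.4456 -0.1781] theta -2.586
[[0.31, 0.49], [0.27, 0.52], [0.21, 0.53], [0.16, 0.56], [0.1, 0.57]] -> cmd [ 0.437  -0.1508] theta -3.086
[ 0.46728011 -0.198444  ]
```

View pics/top2.png

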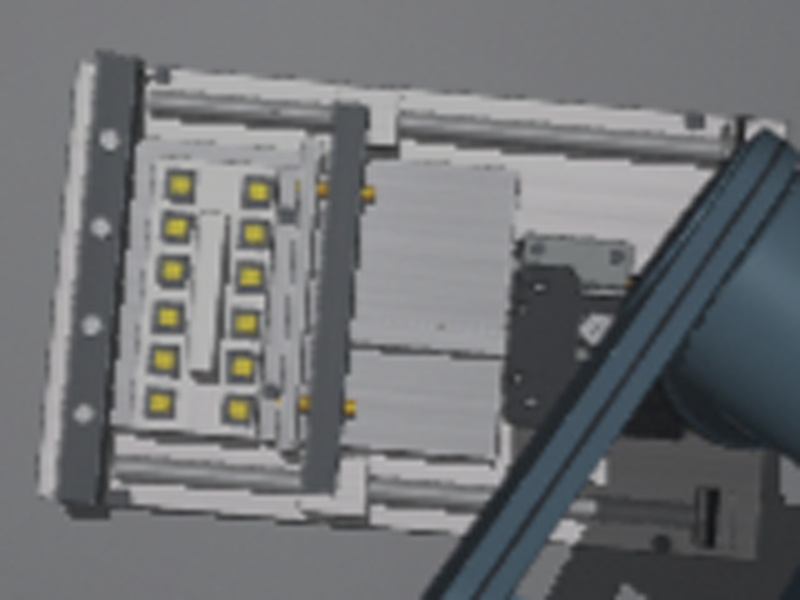

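```bash
cat >> plan.py <<'E'
th=np.arctan2(m[1],m[0]);F=o["wrist_force"][:2];print("Ftan",(F@np.array([-np.sin(th),np.cos(th)])).round(2),"Frad",(F@m/np.linalg.norm(m)).round(2),"progress",(2.1713-4*np.pi+ (-th)) % (2*np.pi)) if 0 else print("Fopp",(F@np.array([-np.sin(th),np.cos(th)])).round(2),"Frad",(F@m/np.linalg.norm(m)).round(2),"prog mod 2pi",((-2.1713-th)%(2*np.pi)).round(3))
E
python3 plan.py .4949 -.1468 .4673 -.1984 .08 1
```

```text
meas [ 0.4662 -0.1984  0.2046] F [1.3 8.9 1.8] yaw 86.11
theta -2.0782 r 0.059
[[0.48, 0.3], [0.39, 0.25], [0.37, 0.27], [0.35, 0.31], [0.32, 0.33]] -> cmd [ 0.4492 -0.1825] theta -2.478
Fopp -3.17 Frad -8.46 prog mod 2pi 6.19
```

```bash
sed -i 's/-2.1713-th/-2.1376-th/g' plan.py; python3 -m jog '[[[0.48,0.3,0],0,0],[[0.39,0.25,0],0,0],[[0.37,0.27,0],0,0],[[0.35,0.31,0],0,0],[[0.32,0.33,0],0,0]]'
python3 plan.py .4949 -.1468 .4492 -.1825 .04 2
```

```text
clock: 17.2
tool_pos: [0.4501, -0.1848, 0.2048]
eef_rot: [0.107, 3.135, -0.003]
wrist_force: [9.1, 0.4, -6.2]
grip_width: 0.242
grasp_force: 35.0
meas [ 0.4501 -0.1848  0.2048] F [ 9.1  0.4 -6.2] yaw 86.11
theta -2.439 r 0.0588
[[0.0, 0.0], [0.15, 0.18], [0.15, 0.18], [0.14, 0.19], [0.12, 0.19]] -> cmd [ 0.4441 -0.1747] theta -2.639
[[0.13, 0.2], [0.11, 0.2], [0.1, 0.21], [0.1, 0.21], [0.09, 0.21]] -> cmd [ 0.4395 -0.1641] theta -2.839
Fopp 5.59 Frad -7.18 prog mod 2pi 0.301
```

```bash
python3 -m jog '[[[0,0,0],0,0],[[0.15,0.18,0],0,0],[[0.15,0.18,0],0,0],[[0.14,0.19,0],0,0],[[0.12,0.19,0],0,0]]'
python3 plan.py .4949 -.1468 .4441 -.1747 .03 2
```

```text
clock: 17.7
tool_pos: [0.4449, -0.1775, 0.2048]
eef_rot: [0.106, 3.136, -0.004]
wrist_force: [7.9, -1.1, -5.8]
grip_width: 0.242
grasp_force: 35.0
meas [ 0.4449 -0.1775  0.2048] F [ 7.9 -1.1 -5.8] yaw 86.11
theta -2.5906 r 0.0586
[[-0.06, -0.09], [0.1, 0.14], [0.09, 0.15], [0.08, 0.15], [0.08, 0.16]] -> cmd [ 0.4416 -0.1694] theta -2.741
[[0.08, 0.15], [0.07, 0.16], [0.07, 0.16], [0.06, 0.17], [0.06, 0.16]] -> cmd [ 0.4387 -0.1612] theta -2.891
Fopp 5.05 Frad -6.15 prog mod 2pi 0.453
```

```bash
python3 -m jog '[[[0.07,0.16,0],0,0],[[0.07,0.16,0],0,0],[[0.07,0.16,0],0,0],[[0.06,0.16,0],0,0],[[0.06,0.16,0],0,0]]'
python3 plan.py .4949 -.1468 .4415 -.1665 .03 1
```

```text
clock: 18.2
tool_pos: [0.4414, -0.1698, 0.2048]
eef_rot: [0.106, 3.138, -0.006]
wrist_force: [3.3, -4.0, -3.1]
grip_width: 0.243
grasp_force: 35.0
meas [ 0.4414 -0.1698  0.2048] F [ 3.3 -4.  -3.1] yaw 86.13
theta -2.7359 r 0.0583
[[0.04, -0.16], [0.08, 0.16], [0.06, 0.16], [0.07, 0.16], [0.05, 0.16]] -> cmd [ 0.4388 -0.1615] theta -2.886
Fopp 4.96 Frad -1.44 prog mod 2pi 0.598
```

Prog 6.88, still free (≈5 N). Continue in small steps.

```bash
python3 -m jog '[[[0.06,0.16,0],0,0],[[0.06,0.16,0],0,0],[[0.06,0.16,0],0,0],[[0.05,0.17,0],0,0],[[0.05,0.17,0],0,0]]'
python3 plan.py .4949 -.1468 .4393 -.1581 .03 1
```

```text
clock: 18.7
tool_pos: [0.4383, -0.1594, 0.2047]
eef_rot: [-0.104, -3.139, 0.001]
wrist_force: [-0.5, -5.3, -1.9]
grip_width: 0.246
grasp_force: 35.0
meas [ 0.4383 -0.1594  0.2047] F [-0.5 -5.3 -1.9] yaw 86.19
theta -2.9221 r 0.058
[[0.14, 0.03], [0.04, 0.17], [0.04, 0.17], [0.03, 0.17], [0.02, 0.17]] -> cmd [ 0.4371 -0.1508] theta -3.072
Fopp 5.1 Frad 1.68 prog mod 2pi 0.784
```

```bash
python3 -m jog '[[[0.05,0.13,0],0,0],[[0.05,0.13,0],0,0],[[0.05,0.13,0],0,0],[[0.04,0.13,0],0,0],[[0.03,0.13,0],0,0]]'
python3 plan.py .4949 -.1468 .4375 -.1515 .03 1;  python3 - <<'E'
from h import *
p=viewer.capture("top");cv2.imwrite("pics/top3.png",cv2.resize(p["img"][195:315,255:335],None,fx=5,fy=5,interpolation=cv2.INTER_CUBIC))
E
```

```text
clock: 19.2
tool_pos: [0.4371, -0.1524, 0.2047]
eef_rot: [0.105, 3.14, -0.0]
wrist_force: [1.1, -5.3, -3.2]
grip_width: 0.24
grasp_force: 35.0
meas [ 0.4371 -0.1524  0.2047] F [ 1.1 -5.3 -3.2] yaw 86.17
theta -3.0448 r 0.0581
[[0.05, 0.08], [0.02, 0.17], [0.02, 0.18], [0.01, 0.17], [0.0, 0.17]] -> cmd [ 0.437  -0.1438] theta -3.195
Fopp 5.36 Frad -0.58 prog mod 2pi 0.907
```

View pics/top3.png

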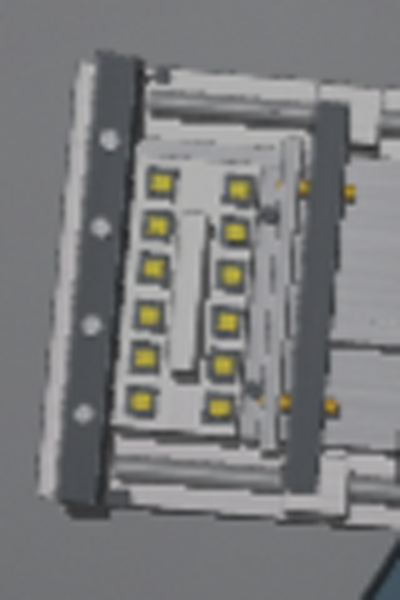

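```bash
python3 -m jog '[[[0.02,0.12,0],0,0],[[0.02,0.12,0],0,0],[[0.02,0.12,0],0,0],[[0.01,0.12,0],0,0],[[0.01,0.12,0],0,0]]'
python3 plan.py .4949 -.1468 .4371 -.1455 .03 1
```

```text
clock: 19.75
tool_pos: [0.4369, -0.1464, 0.2048]
eef_rot: [0.105, 3.139, -0.0]
wrist_force: [1.6, -4.5, -4.4]
grip_width: 0.247
grasp_force: 35.0
meas [ 0.4369 -0.1464  0.2048] F [ 1.6 -4.5 -4.4] yaw 86.17
theta 3.1345 r 0.058
[[0.02, 0.08], [0.0, 0.18], [0.0, 0.17], [-0.01, 0.18], [-0.01, 0.17]] -> cmd [ 0.4376 -0.1377] theta 2.984
Fopp 4.47 Frad -1.66 prog mod 2pi 1.011
```

```bash
python3 -m jog '[[[0,0.12,0],0,0],[[0,0.12,0],0,0],[[-0.01,0.12,0],0,0],[[-0.01,0.12,0],0,0],[[-0.01,0.12,0],0,0]]'
python3 plan.py .4949 -.1468 .4377 -.1395 .03 1
```

```text
clock: 20.25
tool_pos: [0.4374, -0.1404, 0.2048]
eef_rot: [-0.105, -3.14, 0.0]
wrist_force: [0.7, -5.0, -3.1]
grip_width: 0.241
grasp_force: 35.0
meas [ 0.4374 -0.1404  0.2048] F [ 0.7 -5.  -3.1] yaw 86.18
theta 3.0314 r 0.0579
[[0.03, 0.08], [-0.02, 0.17], [-0.02, 0.18], [-0.02, 0.17], [-0.03, 0.17]] -> cmd [ 0.4388 -0.1319] theta 2.881
Fopp 4.85 Frad -1.24 prog mod 2pi 1.114
```

```bash
python3 -m jog '[[[0,0.12,0],0,0],[[-0.02,0.12,0],0,0],[[-0.02,0.12,0],0,0],[[-0.02,0.12,0],0,0],[[-0.02,0.12,0],0,0]]'
python3 plan.py .4949 -.1468 .4389 -.1336 .03 1
```

```text
clock: 20.75
tool_pos: [0.4384, -0.1345, 0.2048]
eef_rot: [-0.105, -3.14, 0.0]
wrist_force: [0.7, -4.2, -2.5]
grip_width: 0.243
grasp_force: 35.0
meas [ 0.4384 -0.1345  0.2048] F [ 0.7 -4.2 -2.5] yaw 86.18
theta 2.9268 r 0.0578
[[0.03, 0.08], [-0.03, 0.17], [-0.04, 0.17], [-0.04, 0.17], [-0.05, 0.17]] -> cmd [ 0.4407 -0.1261] theta 2.777
Fopp 3.96 Frad -1.53 prog mod 2pi 1.219
```

```bash
python3 -m jog '[[[-0.01,0.12,0],0,0],[[-0.03,0.12,0],0,0],[[-0.03,0.12,0],0,0],[[-0.03,0.12,0],0,0],[[-0.04,0.12,0],0,0]]'
python3 plan.py .4949 -.1468 .4407 -.1277 .03 1
```

```text
clock: 21.25
tool_pos: [0.44, -0.129, 0.2047]
eef_rot: [-0.104, -3.139, 0.001]
wrist_force: [-1.3, -7.6, -3.3]
grip_width: 0.241
grasp_force: 35.0
meas [ 0.44   -0.129   0.2047] F [-1.3 -7.6 -3.3] yaw 86.19
theta 2.8272 r 0.0577
[[0.04, 0.05], [-0.05, 0.16], [-0.05, 0.17], [-0.06, 0.16], [-0.07, 0.16]] -> cmd [ 0.4431 -0.1208] theta 2.677
Fopp 7.64 Frad -1.11 prog mod 2pi 1.318
```

```bash
python3 -m jog '[[[-0.01,0.05,0],0,0],[[-0.01,0.05,0],0,0],[[-0.02,0.05,0],0,0],[[-0.02,0.05,0],0,0],[[-0.02,0.05,0],0,0]]'
python3 plan.py .4949 -.1468 .4417 -.1253 .03 1
```

```text
clock: 21.75
tool_pos: [0.4408, -0.1268, 0.2047]
eef_rot: [-0.104, -3.139, 0.002]
wrist_force: [-1.9, -7.9, -2.7]
grip_width: 0.242
grasp_force: 35.0
meas [ 0.4408 -0.1268  0.2047] F [-1.9 -7.9 -2.7] yaw 86.19
theta 2.7866 r 0.0576
[[0.06, 0.02], [-0.06, 0.17], [-0.06, 0.16], [-0.07, 0.16], [-0.07, 0.16]] -> cmd [ 0.4441 -0.1187] theta 2.637
Fopp 8.07 Frad -1.0 prog mod 2pi 1.359
```

```bash
python3 -m jog '[[[0,0,0],0,4.5],[[0,0,0],0,4.5],[[0,0,0],0,4.5],[[0,0,0],0,4.5],[[0,0,-0.5],0,4.5]]';python3 -m jog '[[[0,0,-2],0,4.5],[[0,0,-2.5],0,4.5],[[0,0,-3],0,4.5],[[0,0,-3],0,4.5],[[0,0,-1],0,4.5]]'; python3 -m jog '[[[0,3,0],0,4.5],[[0,4,0],0,4.5],[[0,4,0],0,4.5],[[0,3,0],0,4.5],[[0,0,0],0,4.5]]'; python3 look.py pics/w6.png jaw:.046 carrier:.042 lift_bar:.07 sleeve_mid:.136 sleeve:.1
```

```text
clock: 22.25
tool_pos: [0.4409, -0.1257, 0.2094]
eef_rot: [-0.105, -3.139, -0.002]
wrist_force: [-0.1, -0.4, 0.0]
grip_width: 0.483
grasp_force: 0.0
clock: 22.75
tool_pos: [0.4423, -0.1266, 0.3281]
eef_rot: [0.104, 3.135, -0.004]
wrist_force: [0.8, -0.8, 0.8]
grip_width: 0.486
grasp_force: 0.0
clock: 23.25
tool_pos: [0.45, 0.0166, 0.3241]
eef_rot: [-0.099, -3.139, -0.003]
wrist_force: [0.1, -0.6, 0.3]
grip_width: 0.49
grasp_force: 0.0
23.25 [0.45   0.0166 0.3241] tool y at 86.4
pin jaw 0.56 [304. 267.] [ 5.008e-01 -1.000e-04  4.600e-02]
pin jaw 0.47 [285. 269.] [ 0.502  -0.0186  0.046 ]
trace jaw 0.67 [302. 260.] ((505.1, 0.4), (10.6, 160.7), 85.75)
trace jaw 0.27 [212. 230.] ((494.0, -65.2), (346.1, 220.3), 86.0)
pin carrier 0.86 [348. 264.] [0.5022 0.0453 0.042 ]
trace carrier 0.81 [341. 260.] ((505.0, 42.9), (77.1, 145.2), 85.57)
trace carrier 0.75 [249. 439.] ((710.7, -80.4), (37.6, 21.3), 86.37)
pin lift_bar 0.93 [354. 276.] [0.505  0.0476 0.07  ]
pin sleeve_mid 0.59 [120. 240.] [ 0.4396 -0.1283  0.136 ]
pin sleeve_mid 0.35 [287. 260.] [ 0.4629 -0.0072  0.136 ]
pin sleeve 0.74 [138. 230.] [ 0.4409 -0.1313  0.1   ]
trace sleeve 0.56 [119. 240.] ((451.3, -150.0), (29.5, 64.0), 21.58)
```

View pics/w6.png

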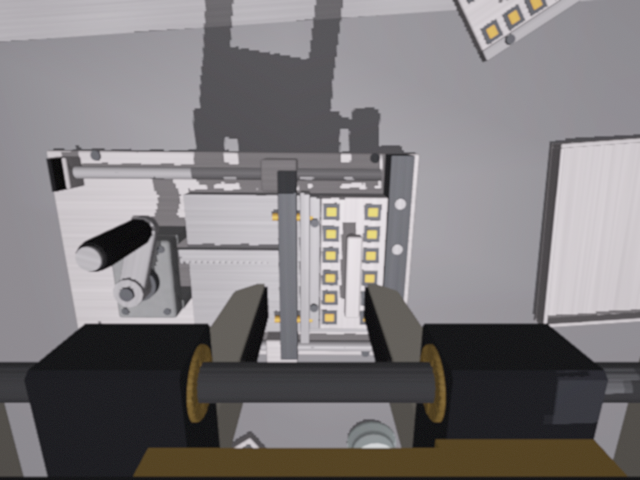

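```bash
python3 -c "
from bench import ticket;print(ticket.finish_job())"
```

```text
the job is handed in; nothing more can be done
None
```

I laid the carrier flat on the bed and nipped it against the fixed rail at about 19 N, estimated from the crank force. I then let go of the sleeve and the crank stayed put. I never touched the dish, chip box or screwdriver, and handed the job in at about 23 s.

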